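Lock a work holder into the dividing head's bayonet nose

ROBOT

A 7-joint arm with a two-finger parallel gripper is mounted at the origin on the work surface. World frame = base frame: x ahead of the robot, y to its left, z up, the work surface at z = 0. Lengths are in m, angles in rad, forces in N, time in s.
With the tool pointing down it reaches from about 0.4 to 0.875 m from the base axis. Payload 4.4 kg.
Tool frame: the origin (TCP) lies on the centre line of the jaws, within the pads' length; the fingertips stand 17 mm ahead of it and the grasp point (between the pads) lies 2 mm behind it (ctrl.tips_ahead is the distance from the TCP to the fingertips, in m); z points along the fingers, y is the direction in which the jaws open and shut (so a half turn about z gives the same grasp; the last joint's range is limited). The gripper opens to 85 mm and grips with 20 to 120 N. Pads are 22 mm wide; open, the fingers measure 114 mm over their backs; the gripper's body (76 mm by 85 mm) begins 54 mm behind the grasp point. The pads swing forward as they close: fully open they stand 13 mm farther back than shut.
Start: joints at [1.249, 0.628, 0.038, 1.517, -0.027, 0.996, -0.02], TCP at [0.164, -0.629, 0.248] pointing down, gripper open.
Joint ranges: [-3.06, 3.06], [-0.37, 2.12], [-1.25, 1.32], [0.18, 2.47], [-1.1, 4.24], [0.23, 1.98], [-2.94, 2.94]. Speed limits (rad/s): [2.57, 2.57, 3.14, 3.14, 3.14, 3.14, 3.14].

INTERFACE

Orientations are given as [roll, pitch, yaw] about the fixed x, y, z axes, in that order (R = Rz(yaw) Ry(pitch) Rx(roll)).
In Python, from plant import sensors, optics, ctrl gives the robot as it stands.
- The arm moves only by the tool arm_command, never from a script. Its argument "motion" is a list of rows, each a list of 5 numbers: the shift along the tool's x, y, z in cm, then the turn about the tool's z in degrees, then the opening, from 0 (shut) to 1 (fully open). A call has 1 to 12 rows; each row shifts and turns the pose as measured when the row begins, along the tool's axes as they then stand; what a row does not reach is not made up. A row lasts 1/10 s, in which the tool goes at most 50 mm and 8.59 degrees, less where a joint would pass 70% of its speed; a pose out of reach is approached as far as the arm can. A call with a gripper value outside its range is refused whole. The fingers move at their own pace and stop on an object; the grip force is fixed at half the most. Time passes only in rows, so rows that do not move let the fingers close. It gives the time, the measured TCP pose, the force and the opening at its end, in the units of the state.
- sensors.get_obs(): the state, without advancing time (a new reading comes with each control period).
- optics.grab_frame(name): name is "side" or "top" or "wrist"; returns a dict with "pixels" (384x512x3 uint8, red, green, blue), "vfov" (degrees; the focal length in pixels is half the picture's height over the tangent of half this angle, whatever the lens; pixels are square), "cx", "cy" (the principal point, pixels), "world_to_cam" (4x4, takes a point from world to camera coordinates). Camera axes: x right, y down, z forward; pixel columns grow to the right and rows downward; lengths in m; the calibration is good to about 2 mm. A picture is of the moment at which its call begins. There is no depth.
- ctrl.sign_off(): hands the job in, once; it reports no verdict.
The state is a dict: "time_s": time; "joint_pos": joint angles; "dq": joint speeds; "joint_torque": joint torques, N m; "eef_pos": TCP position; "tool_rot": TCP orientation; "wrist_force": force on the tool from outside, world axes, zero at the start; "torque": the same for the moment, N m; "grip_width": finger opening in m.
Only numpy, scipy, OpenCV 4.12 (cv2) and the standard library are available. Lean on these libraries where they do the work, as an engineer would, in place of code of your own. Each camera call takes 0.05 s, during which the arm holds its last target.

TASK

Take the work holder with the dark oblong wood blank and brass chuck, lower it into the steel bayonet nose of the dividing head with its lugs through the two slots, push it down against the spring and give it a quarter turn clockwise (seen from above) up to its stop, so that it is locked upright in the nose. Then let go, and leave everything else where it is and standing.

Things in the scene. Friction and masses are not known exactly. Their poses are not given: they have to be found in the camera images.
- blank_center (a point): Centre of the dark oblong wood blank of the work holder to mount (about 0.28 kg, loose, standing on its foot on the mat). The blank is 64 (its x) x 36 (its y) x 52 mm (z, up); grip it across the 36 mm. Under it on the z axis a brass flange, 54 mm in diameter, 26 to 34 mm below this point, then a brass spigot 32 mm in diameter down to the foot 55 mm below this point.
- lugs (a point): Centre of the same work holder's foot, on its underside, 55 mm below blank_center, same axes. Two opposite brass lugs in line with the blank's long (x) axis: tips 24 mm from the axis, 9 mm wide (y), 7 mm high, flush with the foot. A half turn makes no difference.
- nose (a point): Centre of the top of the bayonet nose, a 64 mm square steel block on the fixed dividing head; z up, 75 mm above the table. In its top a hole 36 mm across with two opposite lug slots 16 mm wide along x. Top lip 6 mm thick; under it an 11 mm high channel where the lugs can turn clockwise (from above) only, 90 degrees plus about 4 of play to a stop; locked, they lie along y.
- head: The dividing head under the nose: grey base 150 x 130 mm, brass dial 120 mm in diameter whose top is 30 mm below nose top, with two red marks in line with the nose's slots; a small grey box with a brass knob juts out to 133 mm from the axis at -y. Origin under its centre, at table height, same axes as the nose.
- nose_floor (a point): Centre of the channel floor in the nose, 17 mm below nose top. Blank centre above nose top: 55 mm with lugs standing on the lip, 45 mm resting in the slots on the spring, under 42 mm free to turn under the lip, 38 mm with lugs on this floor, 42 mm when locked and let go, as the spring then lifts the lugs against the lip.
- spring_pad (a joint): Spring-loaded copper pad 29 mm in diameter in the middle of the nose; travel in m, 0 when up (top 10 mm below nose top), grows as pressed, 0.007 when the lugs are on the channel floor, about 0.003 when locked. Its force is 4 N when up, about 7 N at the floor (the holder weighs about 2.7 N).
- pale_square_center (a point): Centre (48 mm above its foot) of another work holder, 74 mm high: pale 46 mm square blank on a steel chuck with no lugs. Not to be moved.
- pale_round_center (a point): Centre (48 mm above its foot) of a third work holder, 80 mm high: turned round blank 46 mm in diameter on a steel chuck with no lugs. Not to be moved.
- mat: Fixed black rubber mat, 170 (x) x 400 (y) x 4 mm thick, on which the three work holders stand in a row along y, in any order; origin under its centre.
- jar_center (a point): Centre of a glass jar with brass cap, 64 mm diameter, 75 mm high. Not to be moved.
- tin_center (a point): Centre of a green tin, 72 mm diameter, 85 mm high. Not to be moved.
- screwdriver: Screwdriver lying on the table along its x axis. Not to be moved.
- brush: Bench brush lying on the table along its x axis. Not to be moved.
- wrench: Wrench lying on the table along its x axis. Not to be moved.

How it is judged:
By the outcome, as a careful person would: the job done as asked, in the order asked, and still so for the second after the job is handed in, with the robot touching nothing.
It also fails if it takes over 43 s, if anything falls off the work surface, if the arm or the gripper's body presses on something with over 40 N, if the wrist force passes 120 N, or if a joint passes its speed limit or range.

## Working session

There is one attempt and no reset: what is moved stays moved. The work goes in short steps, Python scripts to look and compute and a tool call to move; the robot and the scene stay as the last step left them, time stands still between calls to the robot, and variables do not carry over. Pictures are saved under pics/ and viewed, and the job is handed in when it is done.

Besides the shell and the picture viewer there is one more tool, called after ">>>" as a command line: name --pt "numbers of a row" for each row, then --argument value for the rest. arm_command: Moves the arm, as the interface text tells. Its arguments: {"type":"object","properties":{"motion":{"type":"array","items":{"type":"array","items":{"type":"number"}}}},"required":["motion"]}

```bash
mkdir -p pics; ls; cat > h.py <<'E'
import numpy as np,cv2
from plant import sensors,optics,ctrl
def grab(n,fn):
    f=optics.grab_frame(n); cv2.imwrite('pics/'+fn+'.png',f['pixels'][:,:,::-1]); np.save('pics/'+fn+'.npy',f,allow_pickle=True); return f
def load(fn): return np.load('pics/'+fn+'.npy',allow_pickle=True).item()
def ray(f,u,v):
    F=f['pixels'].shape[0]/2/np.tan(np.radians(f['vfov'])/2)
    T=np.array(f['world_to_cam']);R=T[:3,:3];t=T[:3,3]
    d=R.T@np.array([(u-f['cx'])/F,(v-f['cy'])/F,1]); return -R.T@t,d
def plane(f,u,v,z):
    c,d=ray(f,u,v); return c+d*(z-c[2])/d[2]
def proj(f,p):
    F=f['pixels'].shape[0]/2/np.tan(np.radians(f['vfov'])/2)
    T=np.array(f['world_to_cam']); q=T[:3,:3]@np.array(p)+T[:3,3]; return F*q[0]/q[2]+f['cx'],F*q[1]/q[2]+f['cy']
E
python3 - <<'E'
from h import *
o=sensors.get_obs(); print(o, ctrl.tips_ahead)
for n in('side','top','wrist'):
    f=grab(n,n+'0'); print(n,f['vfov'],f['cx'],f['cy'],np.round(f['world_to_cam'],3).tolist())
E
```

```text
pics
{'time_s': 0.0, 'joint_pos': array([ 1.24920437,  0.62930354,  0.03843255,  1.51839033, -0.02699757,
        0.9962944 , -0.02003337]), 'dq': array([-0.00063322,  0.00046798, -0.00013467, -0.00029205,  0.00029812,
        0.00127636,  0.00037742]), 'joint_torque': array([-2.49259683e-04, -5.63391638e+01,  1.22598588e+00, -1.93440950e+01,
        1.08961310e-02,  1.04411604e-02, -2.46148062e-07]), 'eef_pos': array([ 0.16433842, -0.62826193,  0.24740935]), 'tool_rot': array([-3.13971481e+00,  1.96278693e-05,  2.55767030e-01]), 'wrist_force': array([ 0.15670572,  0.49916704, -0.40359709]), 'torque': array([0.00142705, 0.01613373, 0.04481344]), 'grip_width': 0.08530757455183387} 0.017
side 45.07462087920953 250.2942651547368 186.07091833948436 [[-0.726, -0.687, -0.008, 0.367], [-0.374, 0.405, -0.834, 0.283], [0.577, -0.603, -0.551, 1.247], [0.0, 0.0, 0.0, 1.0]]
top 57.46967311423684 257.34318702150625 188.57476007585092 [[0.018, -1.0, -0.003, -0.058], [-0.998, -0.017, -0.062, 0.562], [0.062, 0.005, -0.998, 1.041], [0.0, 0.0, 0.0, 1.0]]
wrist 65.55597091302359 258.0553329632836 198.51141896939654 [[0.253, -0.968, -0.001, -0.649], [-0.928, -0.243, 0.282, -0.037], [-0.273, -0.07, -0.959, 0.379], [0.0, 0.0, 0.0, 1.0]]
```

View pics/top0.png

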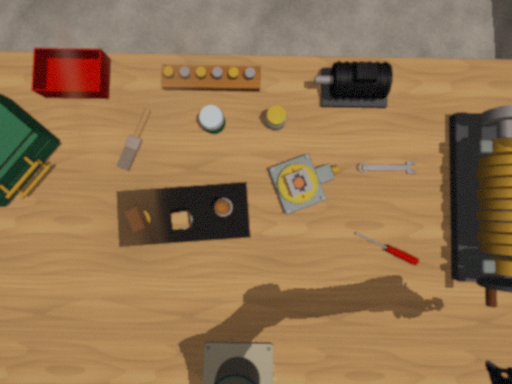

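View pics/side0.png

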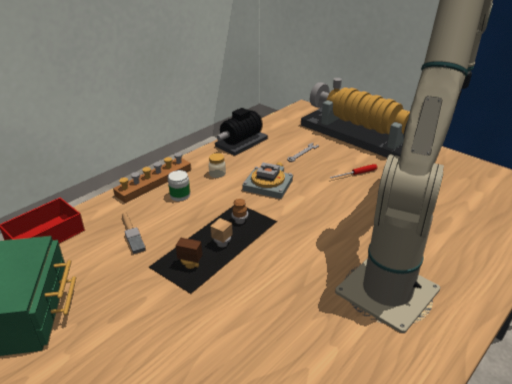

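View pics/wrist0.png

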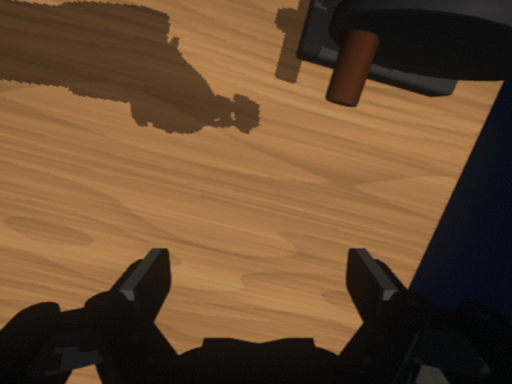

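```bash
python3 - <<'E'
from h import *
f=load('top0'); p=f['pixels'][:,:,::-1]
a=cv2.resize(p[175:255,110:255],None,fx=5,fy=5,interpolation=cv2.INTER_CUBIC)
b=cv2.resize(p[145:220,260:345],None,fx=7,fy=7,interpolation=cv2.INTER_CUBIC)
cv2.imwrite('pics/za.png',a);cv2.imwrite('pics/zb.png',b)
for n,u,v,z in[('blank',136,218,.11),('nose',298,183,.075),('sq',180,219,.08),('rd',223,207,.08),('jar?',276,117,.07),('tin',211,118,.08)]: print(n,plane(f,u,v,z).round(3))
s=load('side0')['pixels'][:,:,::-1]
cv2.imwrite('pics/zs.png',cv2.resize(s[155:290,150:310],None,fx=4.4,fy=4.4,interpolation=cv2.INTER_CUBIC))
E
```

```text
blank [0.47  0.283 0.11 ]
nose [ 0.577 -0.164  0.075]
sq [0.469 0.169 0.08 ]
rd [0.505 0.048 0.08 ]
jar? [ 0.769 -0.099  0.07 ]
tin [0.76  0.089 0.08 ]
```

View pics/za.png

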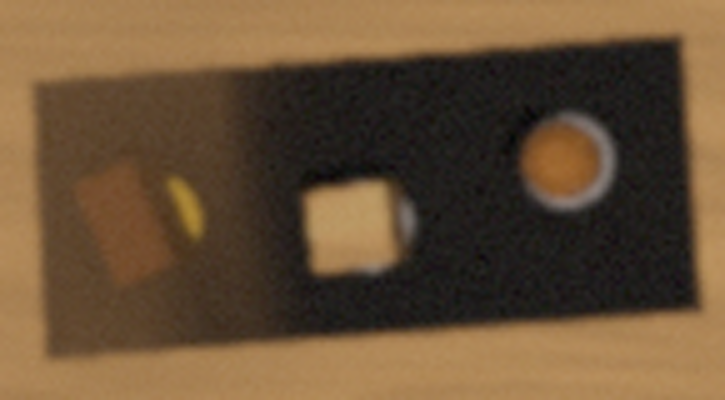

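View pics/zb.png

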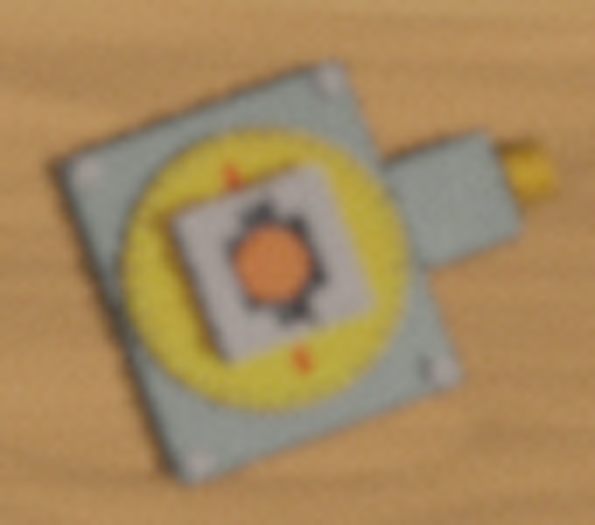

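View pics/zs.png

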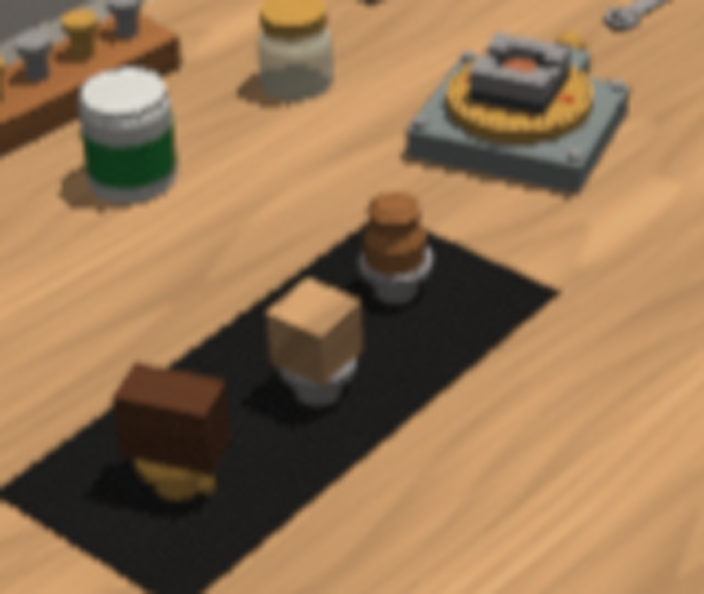

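>>> arm_command --pt "3 -1.7 0 0 1" --pt "4.3 -2.4 0 0 1" --pt "4.3 -2.4 0 0 1" --pt "4.3 -2.4 0 0 1" --pt "4.3 -2.4 0 0 1" --pt "4.3 -2.4 0 0 1" --pt "4.3 -2.4 0 0 1" --pt "4.3 -2.4 0 0 1"

```text
time_s: 0.95
eef_pos: [0.4363, -0.3674, 0.2434]
tool_rot: [-3.141, 0.007, 0.237]
wrist_force: [0.1, -0.2, -0.5]
grip_width: 0.0855
```

```bash
cat >> h.py <<'E'
def rel(x,y,z=None,yaw=None):
    o=sensors.get_obs();p=o['eef_pos'];s=o['tool_rot'][2]
    d=np.array([x-p[0],y-p[1]]); 
    print('t',o['time_s'],'pos',p.round(4),'rot deg',np.degrees(o['tool_rot']).round(2),'j',o['joint_pos'].round(2),'F',o['wrist_force'].round(1),'w',round(o['grip_width'],4))
    print('rel cm x %.2f y %.2f z %.2f'%(100*(d@[np.cos(s),np.sin(s)]),100*(d@[np.sin(s),-np.cos(s)]),0 if z is None else 100*(p[2]-z)), 'turn', None if yaw is None else round(np.degrees(s)-yaw,2))
E
python3 -c "
from h import *
rel(.46,.26,.248,24)"
```

```text
t 0.95 pos [ 0.4363 -0.3674  0.2434] rot deg [-179.95    0.42   13.59] j [ 0.62  0.52  0.04  1.75 -0.02  0.88 -0.67] F [ 0.1 -0.2 -0.5] w 0.0855
rel cm x 17.05 y -60.43 z -0.46 turn -10.41
```

```bash
python3 - <<'E'
from h import *
f=load('wrist0'); c,d=ray(f,f['cx'],f['cy']); print(c,d, plane(f,256,190,.08))
E
```

```text
[ 0.23303132 -0.61002412  0.37381905] [-0.2730466  -0.07041478 -0.9594203 ] [ 0.15762467 -0.62727966  0.08      ]
```

>>> arm_command --pt "1.0 -4 -0.1 -1 1" --pt "1.2 -4.8 -0.1 -1 1" --pt "1.2 -4.8 0 -1 1" --pt "1.2 -4.8 0 -1 1" --pt "1.2 -4.8 0 -1 1" --pt "1.2 -4.8 0 -1 1" --pt "0 0 0 0 1"

```text
time_s: 1.65
eef_pos: [0.429, -0.0679, 0.2438]
tool_rot: [-3.139, 0.002, 0.362]
wrist_force: [0.1, -0.1, -0.5]
grip_width: 0.0857
```

```bash
python3 - <<'E'
from h import *
f=grab('wrist','wrist1')
rel(.46,.26,.248,24)
E
```

```text
t 1.7 pos [ 0.4295 -0.071   0.2439] rot deg [-1.7996e+02  1.1000e-01  2.0540e+01] j [ 0.12  0.33 -0.03  2.09  0.01  0.72 -1.13] F [-0.6 -0.6 -0.6] w 0.0854
rel cm x 14.48 y -29.93 z -0.41 turn -3.46
```

View pics/wrist1.png

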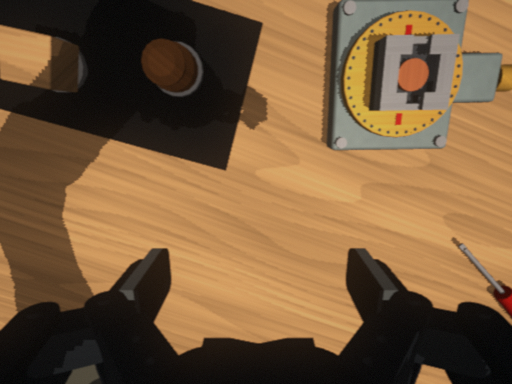

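```bash
cat > nose.py <<'E'
from h import *
import sys
def nose(fn,save=True):
    f=load(fn); hsv=cv2.cvtColor(f['pixels'],cv2.COLOR_RGB2HSV).astype(int); H,S,V=hsv[...,0],hsv[...,1],hsv[...,2]
    out={}
    return f,H,S,V
if __name__=='__main__':
    f,H,S,V=nose(sys.argv[1]); x0,y0,x1,y1=map(int,sys.argv[2:6])
    def comps(m,z,nm,mn=10):
        mm=np.zeros_like(m,np.uint8); mm[y0:y1,x0:x1]=m[y0:y1,x0:x1]
        n,l,st,ce=cv2.connectedComponentsWithStats(mm,connectivity=8); r=[]
        for i in range(1,n):
            if st[i,4]>=mn: q=plane(f,*ce[i],z); print(nm,ce[i].round(1),st[i].tolist(),q.round(4)); r.append(q)
        return r
    comps((S>110)&(H>=5)&(H<=12)&(V>90),.065,'pad')
    r=comps((S>180)&((H<5)|(H>175))&(V>100),.045,'red',8)
    if len(r)==2: d=r[0]-r[1]; print('yaw',np.degrees(np.arctan2(d[1],d[0])),'mid',(r[0]+r[1])/2)
    p=f['pixels'][y0:y1,x0:x1,::-1]; cv2.imwrite('pics/zn_'+sys.argv[1]+'.png',cv2.resize(p,None,fx=5,fy=5,interpolation=cv2.INTER_CUBIC)[:600,:800])
E
python3 nose.py wrist1 360 10 470 140; python3 nose.py top0 262 148 325 215
```

```text
pad [408.4  28.2] [405, 25, 8, 10, 24] [ 0.611  -0.1446  0.065 ]
pad [412.7  74.3] [398, 58, 31, 34, 834] [ 0.5779 -0.1674  0.065 ]
pad [398.1 118.7] [395, 113, 7, 12, 30] [ 0.5369 -0.1739  0.065 ]
red [408.3  29.7] [406, 26, 5, 8, 35] [ 0.6173 -0.1518  0.045 ]
red [398.2 118.5] [396, 114, 5, 10, 39] [ 0.5398 -0.1825  0.045 ]
yaw 21.608799328080813 mid [ 0.57858048 -0.16715797  0.045     ]
pad [298.6 182.4] [294, 177, 11, 11, 63] [ 0.5794 -0.167   0.065 ]
```

View pics/zn_wrist1.png

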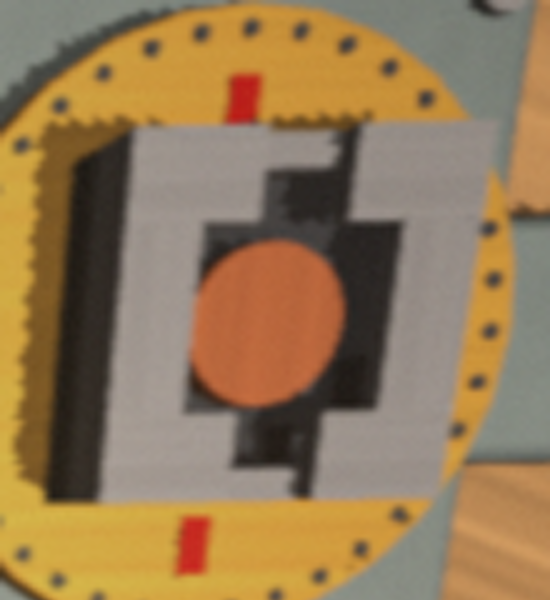

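>>> arm_command --pt "1.3 -3.5 0 -1 1" --pt "2.0 -4.3 0 -1 1" --pt "2.0 -4.3 0 -1 1" --pt "2.0 -4.3 0 -1 1" --pt "2 -4.3 0 -0.5 1" --pt "1.5 -3.5 0 0 1" --pt "1.0 -2.2 0 0 1" --pt "0 0 0 0 1" --pt "0 0 0 0 1"

```text
time_s: 2.6
eef_pos: [0.4437, 0.2177, 0.2423]
tool_rot: [3.136, -0.001, 0.418]
wrist_force: [0.6, -0.9, 0.5]
grip_width: 0.085
```

```bash
python3 - <<'E'
from h import *
f=grab('wrist','wrist2')
rel(.46,.28,.2,24)
E
```

```text
t 2.65 pos [0.4438 0.2176 0.2424] rot deg [ 1.7969e+02 -1.0000e-01  2.3930e+01] j [-0.45  0.42 -0.09  1.95  0.06  0.78 -1.73] F [0.7 0.2 0.5] w 0.0857
rel cm x 4.01 y -5.04 z 4.24 turn -0.07
```

View pics/wrist2.png

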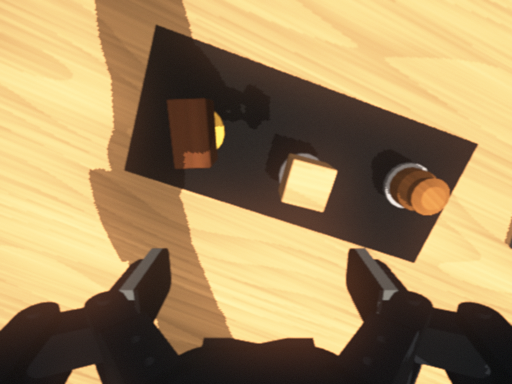

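```bash
python3 - <<'E'
from h import *
f=load('wrist2'); p=f['pixels'][85:185,145:245,::-1]
cv2.imwrite('pics/zw2.png',cv2.resize(np.clip(p*1.8,0,255).astype(np.uint8),None,fx=6,fy=6,interpolation=cv2.INTER_CUBIC))
E
```

```text
(no output)
```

View pics/zw2.png

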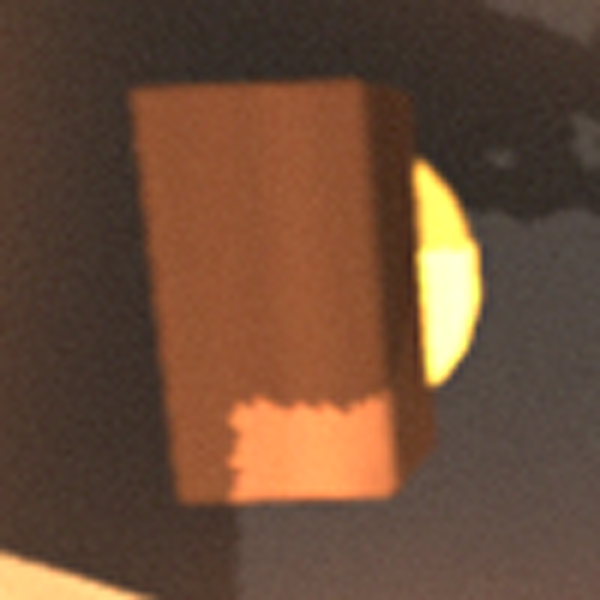

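```bash
python3 - <<'E'
from h import *
f=load('wrist2')
c=[plane(f,145+u/6,85+v/6,.085)[:2] for u,v in[(132,92),(360,80),(393,497),(178,503)]]
c=np.array(c);print(c.round(4));
for i in range(4): d=c[i]-c[(i+1)%4]; print(np.linalg.norm(d).round(4),np.degrees(np.arctan2(d[1],d[0])).round(1))
m=c.mean(0);print(m)
g=load('top0')
c2=np.array([plane(g,110+u/5-.4,175+v/5-.4,.085)[:2] for u,v in[(77,187),(132,163),(172,262),(125,285)]]);print(c2.mean(0))
rel(m[0],m[1],.15,24)
E
```

```text
[[0.484  0.325 ]
 [0.4996 0.2943]
 [0.4425 0.2667]
 [0.4276 0.2978]]
0.0344 116.8
0.0634 25.9
0.0345 -64.5
0.0626 -154.2
[0.46342467 0.2959675 ]
[0.46521439 0.29497253]
t 2.65 pos [0.4438 0.2176 0.2424] rot deg [ 1.7969e+02 -1.0000e-01  2.3930e+01] j [-0.45  0.42 -0.09  1.95  0.06  0.78 -1.73] F [0.7 0.2 0.5] w 0.0857
rel cm x 4.98 y -6.36 z 9.24 turn -0.07
```

>>> arm_command --pt "1.5 -2 0.5 -1 1" --pt "1.7 -2.1 2 -1 1" --pt "1.5 -1.8 3 0 1" --pt "0.2 -0.4 3 0 1" --pt "0 0 0 0 1"

```text
time_s: 3.15
eef_pos: [0.4688, 0.2857, 0.1557]
tool_rot: [3.131, -0.004, 0.435]
wrist_force: [-0.7, 0.1, 0.1]
grip_width: 0.0854
```

```bash
python3 - <<'E'
from h import *
f=grab('wrist','wrist3')
rel(.4635,.2957,.06,26)
p=f['pixels'][150:384,100:420,::-1]
cv2.imwrite('pics/zw3.png',cv2.resize(np.clip(p*1.5,0,255).astype(np.uint8),None,fx=2.5,fy=2.5,interpolation=cv2.INTER_CUBIC))
E
```

```text
t 3.2 pos [0.47   0.2861 0.1576] rot deg [179.39  -0.42  24.91] j [-0.55  0.61 -0.08  1.89  0.1   0.64 -1.83] F [ 0.2 -0.2  0.3] w 0.0854
rel cm x -0.18 y -1.15 z 9.76 turn -1.09
```

View pics/zw3.png

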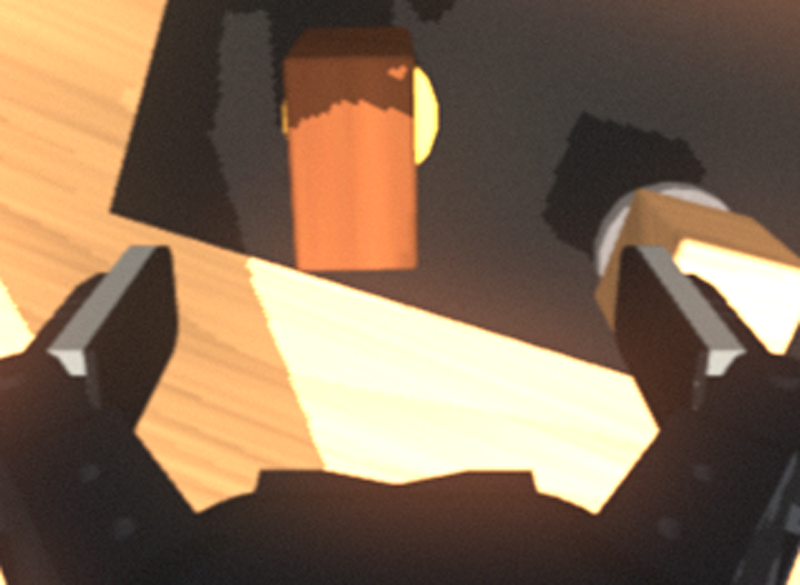

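```bash
python3 - <<'E'
from h import *
f=load('wrist3')
c=np.array([plane(f,100+u/2.5-.3,150+v/2.5-.3,.085)[:2] for u,v in[(285,58),(410,55),(416,268),(298,271)]])
for i in range(4): d=c[i]-c[(i+1)%4]; print(np.linalg.norm(d).round(4),np.degrees(np.arctan2(d[1],d[0])).round(1))
m=c.mean(0);print(m)
rel(m[0],m[1],.06,26)
E
```

```text
0.0336 116.2
0.0632 26.8
0.0345 -63.8
0.0632 -154.0
[0.46398906 0.2965894 ]
t 3.2 pos [0.47   0.2861 0.1576] rot deg [179.39  -0.42  24.91] j [-0.55  0.61 -0.08  1.89  0.1   0.64 -1.83] F [ 0.2 -0.2  0.3] w 0.0854
rel cm x -0.10 y -1.21 z 9.76 turn -1.09
```

>>> arm_command --pt "-0.1 -0.7 0 -0.8 1" --pt "0 -0.5 1.5 -0.5 1" --pt "0 0 2 0 1" --pt "0 0 2 0 1" --pt "0 0 0 0 1"

```text
time_s: 3.7
eef_pos: [0.47, 0.2942, 0.1101]
tool_rot: [3.131, -0.02, 0.452]
wrist_force: [-0.6, -0.9, 1.5]
grip_width: 0.0852
```

```bash
python3 - <<'E'
from h import *
rel(.4638,.2963,.06,26.3)
E
```

```text
t 3.7 pos [0.47   0.2942 0.1101] rot deg [179.37  -1.14  25.92] j [-0.57  0.68 -0.07  1.92  0.12  0.53 -1.84] F [-0.6 -0.9  1.5] w 0.0852
rel cm x -0.47 y -0.46 z 5.01 turn -0.38
```

>>> arm_command --pt "-0.3 -0.3 0.8 -0.4 1" --pt "-0.2 -0.1 1.2 0 1" --pt "0 0 1.2 0 1" --pt "0 0 1.2 0 1" --pt "0 0 0.4 0 1" --pt "0 0 0 0 1"

```text
time_s: 4.3
eef_pos: [0.467, 0.2964, 0.0629]
tool_rot: [3.131, -0.027, 0.459]
wrist_force: [0.4, -0.2, 0.4]
grip_width: 0.0851
```

```bash
python3 - <<'E'
from h import *
rel(.4638,.2963,.06,26.3)
E
```

```text
t 4.3 pos [0.467  0.2964 0.0629] rot deg [179.4   -1.53  26.29] j [-0.59  0.76 -0.05  1.95  0.13  0.41 -1.86] F [ 0.4 -0.2  0.4] w 0.0851
rel cm x -0.29 y -0.13 z 0.29 turn -0.01
```

>>> arm_command --pt "-0.3 -0.1 0.1 0 1" --pt "0 0 0 0 1" --pt "0 0 0 0 0" --pt "0 0 0 0 0" --pt "0 0 0 0 0" --pt "0 0 0 0 0" --pt "0 0 0 0 0" --pt "0 0 0 0 0"

```text
time_s: 5.1
eef_pos: [0.4642, 0.2966, 0.0626]
tool_rot: [3.132, -0.028, 0.459]
wrist_force: [0.3, 1.4, -1.1]
grip_width: 0.0355
```

```bash
python3 - <<'E'
from h import *
rel(.4638,.2963,.06,26.3)
E
```

```text
t 5.1 pos [0.4642 0.2966 0.0626] rot deg [179.43  -1.63  26.29] j [-0.59  0.75 -0.05  1.96  0.13  0.4  -1.86] F [ 0.3  1.4 -1.1] w 0.0355
rel cm x -0.05 y 0.01 z 0.26 turn -0.01
```

>>> arm_command --pt "0 0 -1 0 0" --pt "0 0 -1.5 0 0" --pt "0 0 -2 0 0" --pt "0 0 -2 0 0" --pt "0 0 -2 0 0" --pt "0 0 -2 0 0" --pt "0 0 -2 0 0" --pt "0 0 -1 0 0" --pt "0 0 0 0 0"

```text
time_s: 6.0
eef_pos: [0.4575, 0.2938, 0.2046]
tool_rot: [3.13, -0.022, 0.459]
wrist_force: [0.1, 0.2, -2.8]
grip_width: 0.0357
```

```bash
python3 - <<'E'
from h import *
rel(.5785,-.167,.19,21.6)
E
```

```text
t 6.0 pos [0.4575 0.2938 0.2046] rot deg [179.34  -1.28  26.28] j [-0.57  0.52 -0.09  1.88  0.09  0.72 -1.83] F [ 0.1  0.2 -2.8] w 0.0357
rel cm x -9.56 y 46.68 z 1.46 turn 4.68
```

>>> arm_command --pt "-0.4 2 0 0.4 0" --pt "-0.8 3.8 0 0.4 0" --pt "-0.9 4.3 0 0.4 0" --pt "-0.9 4.3 0 0.4 0" --pt "-0.9 4.3 0 0.4 0" --pt "-0.9 4.3 0 0.4 0" --pt "-0.9 4.3 0 0.4 0" --pt "-0.8 4.3 0 0.4 0" --pt "-0.6 4.3 0 0.4 0" --pt "-0.4 3 0 0.4 0" --pt "0 1 0 0 0" --pt "0 0 0 0 0"

```text
time_s: 7.2
eef_pos: [0.5513, -0.1143, 0.1944]
tool_rot: [3.139, -0.007, 0.392]
wrist_force: [0.2, 0.2, -3.0]
grip_width: 0.0353
```

```bash
python3 - <<'E'
from h import *
rel(.5785,-.167,.18,21.6)
E
```

```text
t 7.2 pos [ 0.5513 -0.1143  0.1944] rot deg [179.86  -0.41  22.43] j [ 0.22  0.57 -0.1   1.83  0.08  0.74 -1.1 ] F [ 0.2  0.2 -3. ] w 0.0353
rel cm x 0.50 y 5.90 z 1.44 turn 0.83
```

>>> arm_command --pt "0.1 2 0 0.4 0" --pt "0.1 2 0 0.4 0" --pt "0.2 1.4 0 0 0" --pt "0.1 0.5 0 0 0" --pt "0 0 0 0 0" --pt "0 0 0 0 0"

```text
time_s: 7.8
eef_pos: [0.5766, -0.1563, 0.1913]
tool_rot: [-3.133, -0.003, 0.39]
wrist_force: [-0.0, -0.1, -2.4]
grip_width: 0.0355
```

```bash
python3 - <<'E'
from h import *
for n in('side','wrist','top'): grab(n,n+'4')
rel(.5785,-.167,.18,21.6)
s=load('side4')['pixels'][:,:,::-1]
cv2.imwrite('pics/zs4.png',cv2.resize(s[100:210,210:330],None,fx=5,fy=5,interpolation=cv2.INTER_CUBIC))
E
```

```text
t 7.95 pos [ 0.5766 -0.1567  0.1915] rot deg [-1.7953e+02 -1.6000e-01  2.2360e+01] j [ 0.29  0.62 -0.11  1.72  0.08  0.8  -1.03] F [-0.2 -0.3 -2.6] w 0.0353
rel cm x -0.22 y 1.02 z 1.15 turn 0.76
```

View pics/zs4.png

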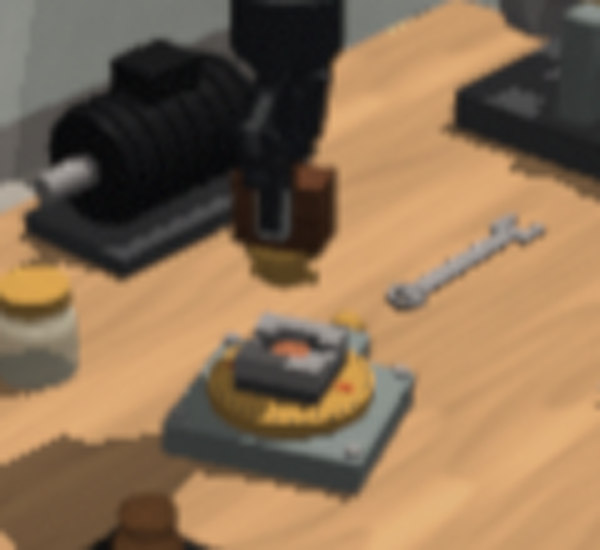

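View pics/wrist4.png

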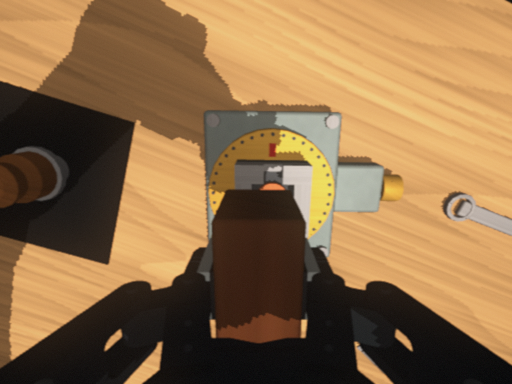

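```bash
python3 - <<'E'
from h import *
f=load('wrist4'); p=f['pixels'][180:350,190:330,::-1]
cv2.imwrite('pics/zw4.png',cv2.resize(np.clip(p*2.5,0,255).astype(np.uint8),None,fx=3.5,fy=3.5,interpolation=cv2.INTER_CUBIC))
E
```

```text
(no output)
```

View pics/zw4.png

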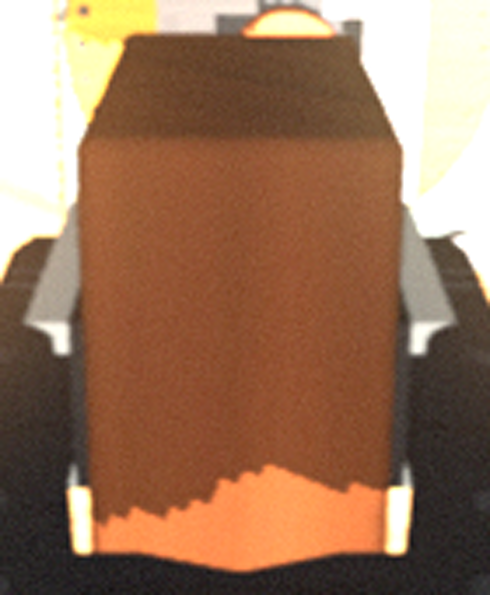

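```bash
python3 - <<'E'
from h import *
f=load('wrist4'); P=np.array([.5766,-.1567,.1915]); s=np.radians(22.36)
X=np.array([np.cos(s),np.sin(s)]);Y=np.array([np.sin(s),-np.cos(s)])
for u,v,dz in[(82,146,.0224),(400,146,.0224),(240,138,.0224),(128,37,-.0296),(350,37,-.0296),(90,480,.0224),(390,480,.0224)]:
    q=plane(f,190+u/3.5-.3,180+v/3.5-.3,P[2]+dz)[:2]-P[:2]; print(u,v,(q@X*1000).round(1),(q@Y*1000).round(1))
# pad / red seen
f2=load('side4')
E
python3 nose.py wrist4 200 120 330 250
```

```text
82 146 31.8 -17.7
400 146 32.0 16.0
240 138 32.8 -0.9
128 37 30.2 -18.6
350 37 30.3 15.7
90 480 -10.0 -18.5
390 480 -9.7 16.7
pad [271.9 149.2] [269, 143, 7, 14, 45] [ 0.6178 -0.1499  0.065 ]
pad [272.3 187. ] [260, 183, 26, 8, 160] [ 0.5878 -0.1631  0.065 ]
red [272.  149.9] [270, 144, 5, 12, 49] [ 0.6154 -0.1519  0.045 ]
```

>>> arm_command --pt "-0.1 0.6 0 0.7 0" --pt "-0.1 0.4 1 0 0" --pt "0 0.1 1.2 0 0" --pt "0 0 1.2 0 0" --pt "0 0 0.8 0 0" --pt "0 0 0 0 0"

```text
time_s: 8.55
eef_pos: [0.578, -0.1676, 0.145]
tool_rot: [-3.132, -0.001, 0.377]
wrist_force: [-0.3, 0.8, -2.3]
grip_width: 0.0356
```

```bash
python3 - <<'E'
from h import *
rel(.5785,-.167,.14,21.6)
E
```

```text
t 8.55 pos [ 0.578  -0.1676  0.145 ] rot deg [-1.7947e+02 -7.0000e-02  2.1620e+01] j [ 0.3   0.69 -0.1   1.75  0.08  0.72 -1.03] F [-0.3  0.8 -2.3] w 0.0356
rel cm x 0.07 y -0.04 z 0.50 turn 0.02
```

>>> arm_command --pt "0.2 0.1 0.3 0 0" --pt "0 0 0.3 0 0" --pt "0 0 0.4 0 0" --pt "0 0 0.4 0 0" --pt "0 0 0 0 0"

```text
time_s: 9.05
eef_pos: [0.5809, -0.1673, 0.1299]
tool_rot: [-3.132, -0.002, 0.378]
wrist_force: [0.2, -0.7, -2.3]
grip_width: 0.0355
```

```bash
python3 - <<'E'
from h import *
rel(.5785,-.167,.1236,21.6)
f=grab('side','side5')
cv2.imwrite('pics/zs5.png',cv2.resize(f['pixels'][100:210,210:330,::-1],None,fx=5,fy=5,interpolation=cv2.INTER_CUBIC))
E
```

```text
t 9.05 pos [ 0.5809 -0.1673  0.1299] rot deg [-1.7947e+02 -1.1000e-01  2.1650e+01] j [ 0.3   0.71 -0.1   1.75  0.09  0.69 -1.03] F [ 0.2 -0.7 -2.3] w 0.0355
rel cm x -0.21 y -0.12 z 0.63 turn 0.05
```

View pics/zs5.png

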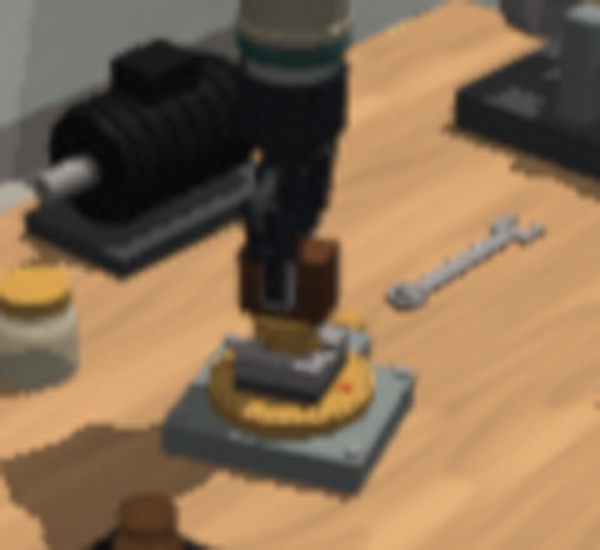

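>>> arm_command --pt "0 0 0.3 0 0" --pt "0 0 0.3 0 0" --pt "0 0 0.3 0 0" --pt "0 0 0 0 0"

```text
time_s: 9.5
eef_pos: [0.5817, -0.1674, 0.1218]
tool_rot: [-3.134, -0.004, 0.378]
wrist_force: [-1.6, 0.4, 0.4]
grip_width: 0.0354
```

```bash
python3 - <<'E'
from h import *
rel(.5785,-.167,.1176,21.6)
E
```

```text
t 9.5 pos [ 0.5817 -0.1674  0.1218] rot deg [-179.55   -0.21   21.65] j [ 0.3   0.72 -0.09  1.75  0.09  0.67 -1.04] F [-1.6  0.4  0.4] w 0.0354
rel cm x -0.28 y -0.16 z 0.42 turn 0.05
```

>>> arm_command --pt "-0.1 0 0.3 0 0" --pt "0 0 0.25 0 0" --pt "0 0 0 0 0"

```text
time_s: 9.8
eef_pos: [0.5815, -0.1675, 0.1175]
tool_rot: [-3.135, -0.006, 0.378]
wrist_force: [-1.5, 0.4, 2.7]
grip_width: 0.035
```

```bash
python3 - <<'E'
from h import *
rel(.5785,-.167,.1166,21.6)
E
```

```text
t 9.8 pos [ 0.5815 -0.1675  0.1175] rot deg [-179.6    -0.33   21.66] j [ 0.3   0.73 -0.09  1.76  0.09  0.66 -1.04] F [-1.5  0.4  2.7] w 0.035
rel cm x -0.27 y -0.15 z 0.09 turn 0.06
```

>>> arm_command --pt "-0.03 0.0 0.03 5 0" --pt "-0.01 0.02 0.02 6 0" --pt "-0.01 0.02 0.02 6 0" --pt "-0.01 0.02 0.02 6 0" --pt "0 0 0 0 0"

```text
time_s: 10.3
eef_pos: [0.5816, -0.1676, 0.1176]
tool_rot: [-3.132, -0.004, -0.038]
wrist_force: [-2.2, 0.5, 2.5]
grip_width: 0.0356
```

```bash
python3 - <<'E'
from h import *
rel(.5785,-.167,.1166,-70.4)
E
```

```text
t 10.3 pos [ 0.5816 -0.1676  0.1176] rot deg [-179.45   -0.21   -2.15] j [ 0.23  0.73  0.02  1.76 -0.04  0.65 -1.33] F [-2.2  0.5  2.5] w 0.0356
rel cm x -0.31 y -0.05 z 0.10 turn 68.25
```

>>> arm_command --pt "-0.1 0.03 0.03 6 0" --pt "-0.05 0.05 0.02 6 0" --pt "-0.03 0.05 0.02 7 0" --pt "-0.03 0.05 0.02 7 0" --pt "0 0 0 0 0"

```text
time_s: 10.8
eef_pos: [0.5812, -0.168, 0.1178]
tool_rot: [-3.129, -0.002, -0.493]
wrist_force: [-2.3, -0.5, 3.7]
grip_width: 0.0352
```

```bash
python3 - <<'E'
from h import *
rel(.5785,-.167,.1166,-70.4)
E
```

```text
t 10.8 pos [ 0.5812 -0.168   0.1178] rot deg [-1.7925e+02 -1.4000e-01 -2.8250e+01] j [ 0.15  0.73  0.14  1.77 -0.18  0.65 -1.66] F [-2.3 -0.5  3.7] w 0.0352
rel cm x -0.28 y 0.04 z 0.12 turn 42.15
```

>>> arm_command --pt "-0.05 0.08 0.03 7 0" --pt "-0.05 0.08 0.03 7 0" --pt "-0.03 0.08 0.03 7 0" --pt "-0.03 0.08 0.03 7 0" --pt "0 0 0 0 0"

```text
time_s: 11.3
eef_pos: [0.5804, -0.1692, 0.1176]
tool_rot: [-3.125, 0.001, -0.974]
wrist_force: [-2.0, -0.1, 2.8]
grip_width: 0.0354
```

```bash
python3 - <<'E'
from h import *
rel(.5785,-.167,.1166,-70.4);print(sensors.get_obs()['torque'])
E
```

```text
t 11.3 pos [ 0.5804 -0.1692  0.1176] rot deg [-1.7905e+02  6.0000e-02 -5.5810e+01] j [ 0.07  0.74  0.28  1.78 -0.33  0.66 -2.  ] F [-2.  -0.1  2.8] w 0.0354
rel cm x -0.29 y 0.04 z 0.10 turn 14.59
[-0.04093774  0.38390444 -0.02150009]
```

>>> arm_command --pt "-0.02 0.05 0.03 5 0" --pt "-0.02 0.05 0.03 5 0" --pt "0 0.02 0.03 4 0" --pt "0 0 0.02 3 0" --pt "0 0 0 0 0"

```text
time_s: 11.8
eef_pos: [0.5785, -0.1701, 0.1173]
tool_rot: [-3.128, 0.006, -1.248]
wrist_force: [0.6, 0.7, 3.9]
grip_width: 0.0355
```

```bash
python3 - <<'E'
from h import *
rel(.5785,-.167,.1166,-72.4);print(sensors.get_obs()['torque'])
E
```

```text
t 11.8 pos [ 0.5785 -0.1701  0.1173] rot deg [-179.2     0.35  -71.51] j [ 0.03  0.75  0.35  1.78 -0.41  0.67 -2.2 ] F [0.6 0.7 3.9] w 0.0355
rel cm x -0.29 y -0.10 z 0.07 turn 0.89
[0.18165405 0.00802079 0.00273702]
```

>>> arm_command --pt "0 0 0.02 2 0" --pt "0 0 0.02 2 0"

```text
time_s: 12.0
eef_pos: [0.5785, -0.1701, 0.1174]
tool_rot: [-3.129, 0.007, -1.305]
wrist_force: [-1.8, 0.4, 6.5]
grip_width: 0.0356
```

```bash
python3 - <<'E'
from h import *
rel(.5785,-.167,.1166,-72.4);print(sensors.get_obs()['torque'])
E
```

```text
t 12.0 pos [ 0.5785 -0.1701  0.1174] rot deg [-179.26    0.38  -74.79] j [ 0.02  0.76  0.37  1.78 -0.42  0.68 -2.24] F [-1.8  0.4  6.5] w 0.0356
rel cm x -0.30 y -0.08 z 0.08 turn -2.39
[0.19312763 0.32049975 1.89163578]
```

>>> arm_command --pt "0 0 0 0 0" --pt "0 0 0 0 0.6" --pt "0 0 0 0 0.8" --pt "0 0 0 0 1" --pt "0 0 0 0 1" --pt "0 0 0 0 1" --pt "0 0 0 0 1"

```text
time_s: 12.7
eef_pos: [0.5782, -0.1708, 0.1158]
tool_rot: [-3.13, 0.006, -1.297]
wrist_force: [0.6, 0.2, 0.4]
grip_width: 0.0853
```

```bash
python3 - <<'E'
from h import *
rel(.5785,-.167,.1166,-72.4);print(sensors.get_obs()['torque'])
f=grab('wrist','wrist6')
f=grab('side','side6')
cv2.imwrite('pics/zs6.png',cv2.resize(f['pixels'][100:210,210:330,::-1],None,fx=5,fy=5,interpolation=cv2.INTER_CUBIC))
E
```

```text
t 12.7 pos [ 0.5782 -0.1708  0.1158] rot deg [-179.34    0.36  -74.32] j [ 0.02  0.76  0.37  1.78 -0.42  0.68 -2.24] F [0.6 0.2 0.4] w 0.0853
rel cm x -0.36 y -0.13 z -0.08 turn -1.92
[ 0.03147099  0.01057569 -0.00984956]
```

View pics/zs6.png

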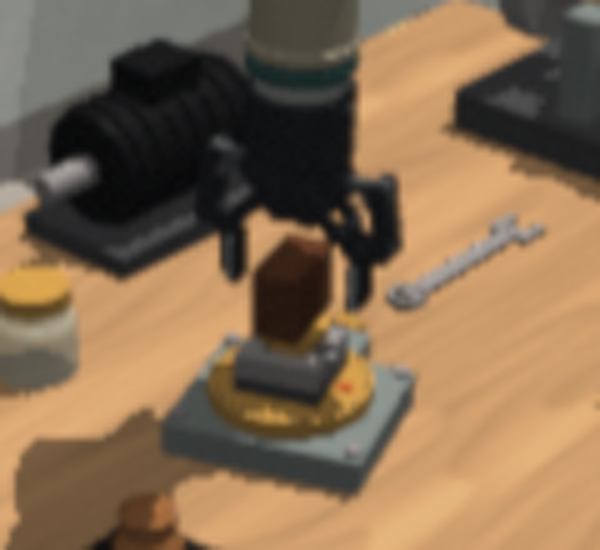

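View pics/wrist6.png

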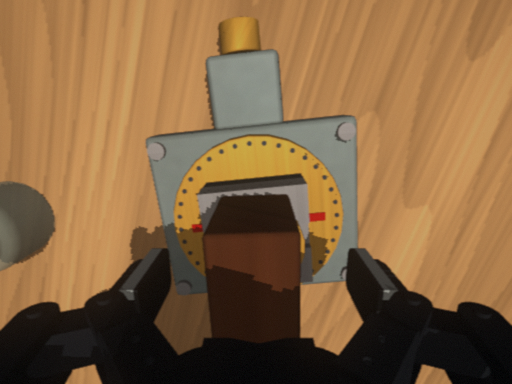

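>>> arm_command --pt "0 0 -1 0 1" --pt "0 0 -2 0 1" --pt "0 0 -2.5 0 1" --pt "0 0 -3 0 1" --pt "0 0 -3 0 1" --pt "-2 0 -1 0 1" --pt "-3 0 0 0 1" --pt "-2 0 0 0 1" --pt "0 0 0 0 1"

```text
time_s: 13.7
eef_pos: [0.5582, -0.1046, 0.2528]
tool_rot: [-3.125, 0.004, -1.301]
wrist_force: [-0.2, -0.4, 0.0]
grip_width: 0.0853
```

```bash
python3 - <<'E'
from h import *
rel(.5785,-.167,.1166,-72.4)
w=grab('wrist','wrist7')
f=grab('side','side7'); grab('top','top7')
cv2.imwrite('pics/zs7.png',cv2.resize(f['pixels'][120:200,220:310,::-1],None,fx=6.5,fy=6.5,interpolation=cv2.INTER_CUBIC))
E
```

```text
t 13.7 pos [ 0.5582 -0.1046  0.2528] rot deg [-179.05    0.21  -74.53] j [-0.17  0.54  0.47  1.77 -0.32  0.9  -2.42] F [-0.2 -0.4  0. ] w 0.0853
rel cm x 6.55 y -0.29 z 13.62 turn -2.13
```

View pics/zs7.png

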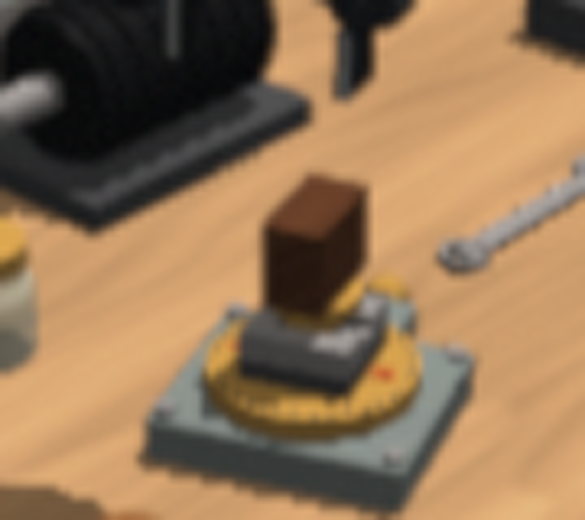

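View pics/wrist7.png

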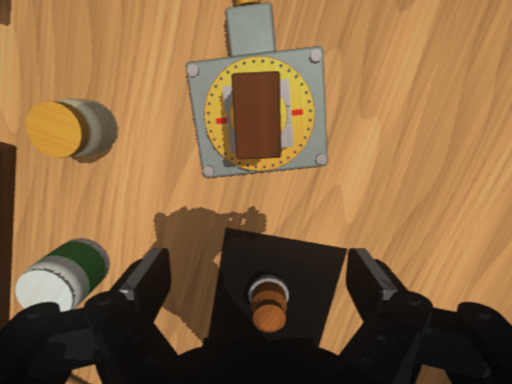

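View pics/top7.png

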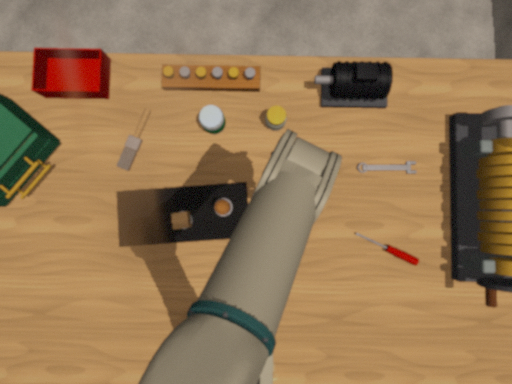

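```bash
python3 - <<'E'
from h import *
f=load('wrist7'); p=f['pixels'][55:175,195:320,::-1]
cv2.imwrite('pics/zw7.png',cv2.resize(np.clip(p*1.6,0,255).astype(np.uint8),None,fx=5,fy=5,interpolation=cv2.INTER_CUBIC))
E
```

```text
(no output)
```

View pics/zw7.png

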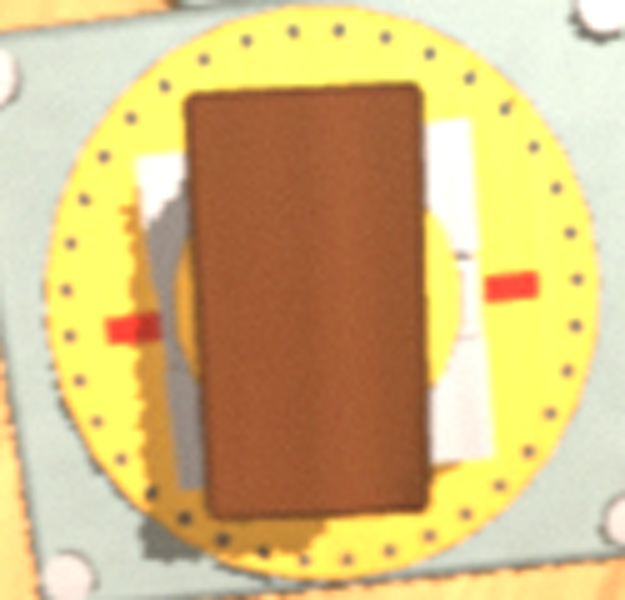

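```bash
python3 - <<'E'
from h import *
f=load('wrist7')
for z in(.139,.143,.151):
    c=np.array([plane(f,195+u/5-.4,55+v/5-.4,z)[:2] for u,v in[(187,94),(418,85),(428,510),(209,518)]])
    L=[]
    for i in range(4): d=c[i]-c[(i+1)%4]; L+=[np.linalg.norm(d).round(4),np.degrees(np.arctan2(d[1],d[0])).round(1)]
    print(z,c.mean(0).round(4),L)
r=[plane(f,195+u/5-.4,55+v/5-.4,.045) for u,v in[(133,329),(512,287)]]; d=r[1]-r[0]; print(np.degrees(np.arctan2(d[1],d[0])),(r[0]+r[1])/2)
# side view height: project expected top-face corners
s=load('side7'); 
for z in(.143,.091):
  for a,b in((32,18),(32,-18),(-32,18),(-32,-18)):
    t=np.radians(-72.4);q=[.5785+(a*np.cos(t)-b*np.sin(t))/1000,-.167+(a*np.sin(t)+b*np.cos(t))/1000,z]; u,v=proj(s,q); print(z,((u-220)*6.5).round(),((v-120)*6.5).round())
E
```

```text
0.139 [ 0.5782 -0.1682] [np.float64(0.0345), np.float64(17.4), np.float64(0.0634), np.float64(-72.0), np.float64(0.0353), np.float64(-162.3), np.float64(0.0636), np.float64(107.2)]
0.143 [ 0.5782 -0.1683] [np.float64(0.0339), np.float64(17.4), np.float64(0.0623), np.float64(-72.0), np.float64(0.0347), np.float64(-162.3), np.float64(0.0625), np.float64(107.2)]
0.151 [ 0.5781 -0.1685] [np.float64(0.0328), np.float64(17.4), np.float64(0.0602), np.float64(-72.0), np.float64(0.0336), np.float64(-162.3), np.float64(0.0604), np.float64(107.2)]
-158.4361672627821 [ 0.57743995 -0.16688849  0.045     ]
0.143 304.0 171.0
0.143 366.0 184.0
0.143 255.0 223.0
0.143 317.0 238.0
0.091 303.0 254.0
0.091 363.0 268.0
0.091 255.0 308.0
0.091 316.0 323.0
```

```bash
python3 -c "
from h import *
print(ctrl.sign_off())"
```

```text
the job is handed in; nothing more can be done
None
```

I mounted the work holder with the dark blank in the nose, turned it clockwise to its stop, let go and backed the arm clear. The job was handed in at about 14 s of the 43 s allowed.

- **Fit:** it passed the lip with no rise in force and came down on the spring. I pressed it to about 39 mm above the nose top, then turned it until the moment about the vertical rose to 1.9 N m, which I read as the stop.
- **Locked position:** in the last wrist picture the blank lies about 94° clockwise of the slots, and its top centre is about 1.5 mm from the nose axis. The last side view shows it upright: its top corners lie within about 2 pixels of where a locked, upright blank should be. That check would not show a height error of a millimetre or two.
- **Everything else:** the two pale holders, jar, tin, screwdriver, brush and wrench look unmoved between the first and last top views. I compared these by eye, not by measurement.
- **Robot:** the gripper is open and clear of everything, with the wrist force near zero.

During the insertion the holder was tilted about 1.5° in the grip, and I shifted the tool to allow for it. The largest side force I read was about 2.3 N. No check failed.

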